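Set out the containers by height

TASK

Line up the four containers standing near the front edge (two white tubs, dropper bottle, tall brown bottle) on the four rings of the white strip in order of height, shortest next to the green tag and tallest next to the black tag, one centred on each ring. The dropper bottle drips, so first centre the steel drip dish on its ring and then stand the bottle in the dish. Leave everything standing upright, and leave the tape roll and the marker where they are.

Things in the scene. Friction and masses are not known exactly. Their poses are not given: they have to be found in the camera images.
- strip: setting-out strip fixed to the worktop: flat white board 84 x 450 x 6 mm with four blue printed rings (76 mm across) in a row. Origin at the centre of its underside, z up, y along the row: the ring centres lie on the strip's top (z = 6 mm) at x = 0 and y = -135, -45, +45 and +135 mm. Its yaw varies by about +-10 degrees from having the row along the world's y
- green_tag: green round tag, 30 mm across, 10 mm high, fixed on one end of the strip in line with the row; it marks the end where the shortest container stands. It may be at either end (y = -200 or +200 mm of the strip), so the ring centres lie 65, 155, 245 and 335 mm from it. Origin at the centre of its underside
- black_tag: black round tag, 30 mm across, 10 mm high, fixed on the other end of the strip (the tallest container's end). Origin at the centre of its underside
- bur_jar: small white round tub with a blue lid, 57 mm tall: body 52 mm across (slightly narrower at the foot), closed lid 58 mm across from 52 to 57 mm height; about 60 g, upright, lid stays on. Origin at the centre of its underside, z up.
- swab_jar: larger white round tub with a teal lid, 75 mm tall: body 62 mm across (slightly narrower at the foot), closed lid 68 mm across from 70 to 75 mm height; about 70 g, upright, lid stays on. Origin at the centre of its underside, z up.
- dropper: the dropper bottle in the front row on the open worktop (a similar one at the far back by the spray bottles belongs to the room and is not meant): small amber bottle with a black rubber bulb, 102 mm tall: round body 34 mm across and straight up to about 58 mm height, cap 24 mm across from 62 to 77 mm, bulb 13 mm above; about 70 g, upright. Origin at the centre of its underside, z up.
- brown_bottle: tall brown glass bottle with a blank white paper label and a white cap, 130 mm tall: round body 48 mm across and straight up to 75 mm height, narrow neck and cap above; 200 g, upright. Origin at the centre of its underside, z up.
- drip_dish: round steel drip dish, 60 mm across, 16 mm high, open at the top: floor 5 mm thick, hollow 49 mm across, so the dropper bottle stands in it with 7 mm to spare all round; 90 g. Origin at the centre of its underside, z up.
- tape_roll: beige roll of tape lying flat, 96 mm across, 25 mm high: a bystander, to be left alone. Origin at the centre of its underside
- marker: white marker pen with a black cap lying on the worktop, 135 mm long, 17 mm thick: a bystander, to be left alone. Origin at the middle of its underside, y along the pen
Things that resemble listed ones, but are neither listed nor needed, are in the scene too. Leave any purple or red look-alike of the swab_jar alone.

How it is judged (in metres and radians):
At the end, for the whole second after the job is handed in: From the green tag: blue-lid tub, teal-lid tub, drip dish, brown bottle, one on each ring within 13 mm of its centre along and across the strip; the dropper stands on the dish's floor within 8 mm of its centre; all upright within 0.1 rad, released and at rest (horizontal distance between bur_jar and green_tag between 0.052 and 0.078 m and x of bur_jar in the frame of strip between -0.013 and 0.013 m and z of bur_jar in the frame of strip between 0.002 and 0.01 m and horizontal distance between swab_jar and green_tag between 0.142 and 0.168 m and x of swab_jar in the frame of strip between -0.013 and 0.013 m and z of swab_jar in the frame of strip between 0.002 and 0.01 m and horizontal distance between drip_dish and green_tag between 0.232 and 0.258 m and x of drip_dish in the frame of strip between -0.013 and 0.013 m and z of drip_dish in the frame of strip between 0.002 and 0.01 m and horizontal distance between brown_bottle and green_tag between 0.322 and 0.348 m and x of brown_bottle in the frame of strip between -0.013 and 0.013 m and z of brown_bottle in the frame of strip between 0.002 and 0.01 m and horizontal distance between dropper and drip_dish below 0.008 m and z of dropper in the frame of drip_dish between 0.002 and 0.009 m and angle between each of bur_jar, swab_jar, drip_dish, brown_bottle, dropper's own z axis and vertical below 0.1 rad and linear speed of each of bur_jar, swab_jar, drip_dish, brown_bottle, dropper below 0.02 m/s and contact force between each of bur_jar, swab_jar, drip_dish, brown_bottle, dropper and the fingers below 0.1 N); the robot touches nothing.
It fails at once if the tape roll is pushed more than 20 mm (distance of tape_roll from where it was at the start of the episode above 0.02 m).
It fails at once if the marker is pushed more than 20 mm (distance of marker from where it was at the start of the episode above 0.02 m).
It also fails if it takes over 120 s, if anything falls off the work surface, if the arm or the gripper's body presses on something with over 40 N, if the wrist force passes 120 N, or if a joint passes its speed limit or range.

ROBOT

A 6-joint arm with a two-finger parallel gripper is mounted at the origin on a cart in front of the work surface, level with it; the furniture and walls round the work are solid. World frame = base frame: x ahead of the robot, y to its left, z up, the work surface at z = 0. Lengths are in m, angles in degrees, forces in N, time in s.
With the tool pointing down it reaches from about 0.3 to 0.85 m from the base axis. Payload 5.4 kg.
Tool frame: the origin (TCP) lies midway between the tips of the shut fingers; the grasp point (between the pads) lies 19 mm behind it (env.grasp_offset is the distance from the TCP to the grasp point, in m); z points along the fingers, y is the line along which they close (so a half turn about z gives the same grasp; the last joint's range is limited). The gripper opens to 85 mm and grips with 20 to 120 N. Pads are 22 mm wide; open, the fingers measure 114 mm over their backs; the gripper's body (76 mm by 85 mm) begins 54 mm behind the grasp point. The pads swing forward as they close: fully open they stand 13 mm farther back than shut.
Start: joints at [-85.778, 9.076, 91.501, -0, 79.423, -12.038], TCP at [0.161, -0.552, 0.231] pointing down, gripper open.
Joint ranges: [-166.64, 166.64], [-54.1, 131.32], [10.49, 154.53], [-73.88, 253.88], [9.74, 151.15], [-171.62, 171.62]. Speed limits (degrees/s): [147.25, 147.25, 180, 180, 180, 180].

INTERFACE

Orientations are given as a 3x3 rotation matrix whose columns are the frame's x, y, z axes.
In Python, from rig import env gives the robot as it stands.
- The arm moves only by the shell command python3 -m creep 'ROWS' [OPENING] [FORCE]. ROWS is JSON, a list that holds one entry, the list of rows, each a list of 6 numbers: the shift along the world's x, y, z in cm, then the turn, a rotation vector about the world's x, y, z in degrees. A call has 1 to 5 rows; each row is the pose to reach, as a shift and turn from the pose commanded when the call began; what a row does not reach only later rows make up. A row lasts 1/12 s, in which the tool goes at most 41.7 mm and 7.16 degrees, less where a joint would pass 70% of its speed; a pose out of reach is approached as far as the arm can. A call with a gripper value outside its range is refused whole. OPENING is the finger opening in cm, from 0 to 8.54, set as the call begins (- or left out, the last holds). The fingers move at their own pace and stop on an object; FORCE is the grip in N (left out, the last holds). Time passes only in rows, so rows that repeat a pose let the fingers close. It gives the time, the measured TCP pose, the force, the opening and the grip force at its end, in the units of the state.
- env.get_state(): the state, without advancing time (a new reading comes with each control period).
- env.read_camera(name): name is "scene" or "top"; returns (picture, depth): 420x560x3 uint8, red, green, blue; 420x560 float32, m along the optical axis (not along the pixel's ray), 0 where there is no reading.
- env.get_calibration(name): a dict with "mtx" (3x3 intrinsics, pixels), "origin" and "rotation" of the camera in the world. Camera axes: x right, y down, z forward; pixel columns grow to the right and rows downward; lengths in m; the calibration is good to about 2 mm. A picture is of the moment at which its call begins. get_calibration takes no time and is no camera call.
- env.finish_job(): hands the job in; it is judged then, once.
The state is a dict: "time_s": time; "joint_pos": joint angles; "joint_vel": joint speeds; "tau": joint torques, N m; "position": TCP position; "tool_rot": TCP orientation; "force": force on the tool from outside, world axes, zero at the start; "ft_torque": the same for the moment, N m; "grip_width": opening from 0.0 (shut) to 1.0 (fully open); "finger_force": force on a finger pad.
Only numpy, scipy, OpenCV 4.12 (cv2) and the standard library are available. Lean on these libraries where they do the work, as an engineer would, in place of code of your own. Each camera call takes 0.05 s, during which the arm holds its last target. There are 200 camera calls.

## Working session

There is one attempt and no reset: what is moved stays moved. The work goes in short steps, Python scripts to look and compute and a shell command to move; the robot and the scene stay as the last step left them, time stands still between calls to the robot, and variables do not carry over. Pictures are saved under pics/ and viewed, at most 14 in all, crops included, and the job is handed in when it is done.

```bash
mkdir -p pics; ls; python3 - <<'E'
from rig import env
import cv2,numpy as np
np.set_printoptions(precision=3,suppress=True)
for n in("scene","top"):
    p,d=env.read_camera(n);np.savez(f"/tmp/{n}.npz",p=p,d=d)
    cv2.imwrite(f"pics/{n}0.png",p[:,:,::-1]);c=env.get_calibration(n);print(n,c)
s=env.get_state();print(s)
E
```

```text
pics
scene {'mtx': array([[419.23 ,   0.   , 282.234],
       [  0.   , 419.23 , 210.083],
       [  0.   ,   0.   ,   1.   ]]), 'origin': array([-0.367,  0.998,  0.713]), 'rotation': array([[-0.736, -0.31 ,  0.602],
       [-0.677,  0.323, -0.662],
       [ 0.011, -0.894, -0.448]])}
top {'mtx': array([[382.138,   0.   , 281.865],
       [  0.   , 382.138, 208.773],
       [  0.   ,   0.   ,   1.   ]]), 'origin': array([ 0.408, -0.044,  1.141]), 'rotation': array([[-0.003, -0.99 ,  0.143],
       [-1.   ,  0.006,  0.018],
       [-0.018, -0.143, -0.99 ]])}
{'time_s': 0.1, 'joint_pos': array([-85.777,   9.11 ,  91.564,  -0.   ,  79.422, -12.037]), 'joint_vel': array([-0.001, -0.127, -0.141,  0.054,  0.044,  0.097]), 'tau': array([ -0.   , -39.699, -33.234,  -0.   ,   0.004,   0.   ]), 'position': array([ 0.161, -0.551,  0.23 ]), 'tool_rot': array([[ 0.96 ,  0.28 , -0.   ],
       [ 0.28 , -0.96 ,  0.002],
       [ 0.   , -0.002, -1.   ]]), 'force': array([ 1.21 ,  0.057, -0.458]), 'ft_torque': array([ 0.039, -0.098,  0.014]), 'finger_force': 0.0, 'grip_width': 0.9989594196261294}
```

View pics/scene0.png

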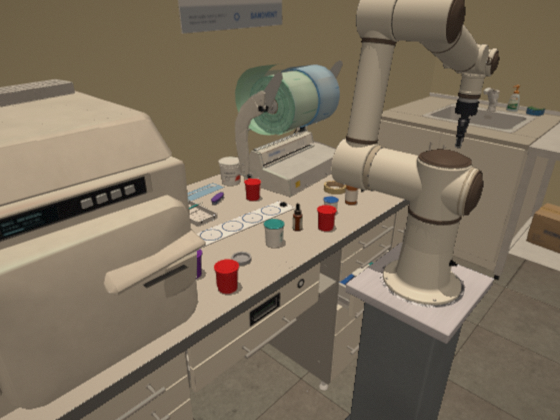

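View pics/top0.png

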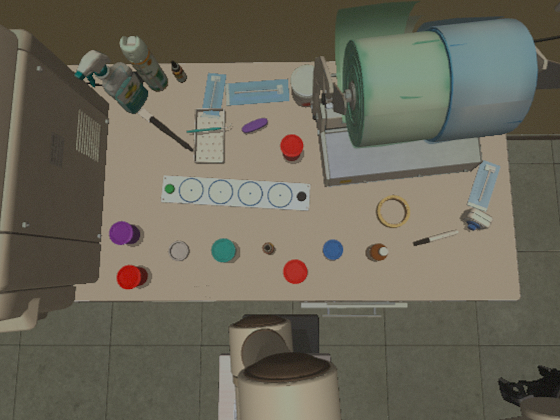

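Top view: the green tag is at (169,188) and the black tag at (301,196). The front row, left to right, is:
- drip dish (179,251)
- teal tub (223,250)
- dropper (268,248)
- blue tub (333,250)
- brown bottle (377,252)

The dropper at (178,71) by the spray bottles is the room's own. The look-alikes are red at (295,272), (129,277) and (291,147), and purple at (122,233). The one dropper in the front row is (268,248). I'll measure from both cameras and confirm with one crop.

```bash
cat > h.py <<'E'
from rig import env
import cv2,numpy as np
np.set_printoptions(precision=4,suppress=True)
def look(n):
    p,d=env.read_camera(n); return p,cloud(n,d)
def cloud(n,d):
    c=env.get_calibration(n);K=c['mtx'];v,u=np.mgrid[:d.shape[0],:d.shape[1]]
    P=np.stack([(u-K[0,2])/K[0,0]*d,(v-K[1,2])/K[1,1]*d,d],-1)
    W=P@np.array(c['rotation']).T+c['origin'];W[d==0]=np.nan
    return W
def circ(pts):
    (x,y),r=cv2.minEnclosingCircle(np.float32(pts)); return x,y,r
def near(W,x,y,r): return np.hypot(W[...,0]-x,W[...,1]-y)<r
E
python3 - <<'E'
from h import *
S={n:np.load(f"/tmp/{n}.npz") for n in("scene","top")}
W={n:cloud(n,S[n]['d']) for n in S}
seeds=dict(dish=(179,251),swab=(223,250),dropper=(268,248),bur=(333,250),brown=(377,252),red=(295,272),green=(169,188),black=(301,196),r1=(191,190),r2=(221,191),r3=(250,193),r4=(280,195),tape=(393,211),marker=(436,237))
for k,(u,v) in seeds.items():
    c=W['top'][v,u]
    print(k,c,end=' ')
    R={'tape':.06,'marker':.08}.get(k,.045)
    for n in W:
        m=near(W[n],c[0],c[1],R)
        P=W[n][m];z=P[:,2]
        if len(P)<10: print(n,len(P));continue
        zt=np.nanpercentile(z,99.5)
        T=P[z>zt-.006] if k in('swab','bur','red') else P[z>.008]
        x,y,r=circ(T[:,:2]) if len(T)>2 else (0,0,0)
        print(n,'top z %.4f  med %.4f,%.4f circ %.4f,%.4f r%.4f n%d'%(zt,*np.median(T[:,:2],0),x,y,r,len(T)) if len(T) else '',end=' ')
    print()
p=S['top']['p'][170:290,150:410];q=S['scene']['p'][170:260,190:370]
cv2.imwrite('pics/crop1.png',cv2.resize(p,None,fx=3,fy=3,interpolation=2)[:,:,::-1])
# strip: white pixels z~6mm
w=W['top'];m=(S['top']['p'].min(-1)>150)&(np.abs(w[...,2]-.006)<.012)
n,l,st,ce=cv2.connectedComponentsWithStats(m.astype(np.uint8))
i=l[175:212,160:315];i=np.bincount(i[i>0]).argmax();print(st[i],ce[i])
P=w[l==i];print('strip z',np.median(P[:,2]));r=cv2.minAreaRect(np.float32(P[:,:2]));print(r)
print('table z',np.nanmedian(w[215:235,200:300,2]),np.nanmedian(w[260:280,200:250,2]))
E
```

```text
dish [0.4474 0.2826 0.0061] scene top z 0.0178  med 0.4470,0.2849 circ 0.4451,0.2854 r0.0315 n102 top top z 0.0201  med 0.4472,0.2882 circ 0.4496,0.2840 r0.0303 n155 
swab [0.4474 0.1402 0.0724] scene top z 0.0760  med 0.4444,0.1442 circ 0.4454,0.1468 r0.0370 n182 top top z 0.0795  med 0.4500,0.1418 circ 0.4483,0.1411 r0.0337 n314 
dropper [0.4514 0.0132 0.098 ] scene top z 0.0964  med 0.4449,0.0274 circ 0.4471,0.0241 r0.0166 n206 top top z 0.1024  med 0.4525,0.0155 circ 0.4485,0.0233 r0.0255 n121 
bur [ 0.4468 -0.1681  0.0539] scene top z 0.0580  med 0.4451,-0.1632 circ 0.4464,-0.1629 r0.0300 n91 top top z 0.0617  med 0.4495,-0.1664 circ 0.4498,-0.1655 r0.0288 n228 
brown [ 0.4391 -0.28    0.1051] scene top z 0.0791  med 0.4278,-0.2701 circ 0.4341,-0.2825 r0.0256 n203 top top z 0.1334  med 0.4407,-0.2804 circ 0.4418,-0.2890 r0.0241 n325 
red [ 0.3863 -0.06    0.0776] scene top z 0.0749  med 0.3851,-0.0538 circ 0.3852,-0.0579 r0.0361 n152 top top z 0.0797  med 0.3916,-0.0575 circ 0.3892,-0.0584 r0.0337 n318 
green [0.6355 0.3157 0.0193] scene top z 0.0082  med 0.6215,0.2865 circ 0.62
[... 804 characters left out ...]
 med 0.6056,-0.0139 circ 0.5981,-0.0290 r0.0353 n14 top top z 0.0130  med 0.6141,-0.0179 circ 0.6134,-0.0183 r0.0446 n218 
tape [ 0.5644 -0.3568 -0.001 ] scene top z 0.0250  med 0.5619,-0.3402 circ 0.5609,-0.3476 r0.0516 n159 top top z 0.0297  med 0.5635,-0.3509 circ 0.5631,-0.3493 r0.0487 n393 
marker [ 0.4847 -0.474   0.0151] scene top z 0.0108  med 0.4631,-0.4065 circ 0.4632,-0.4067 r0.0048 n3 top top z 0.0181  med 0.4848,-0.4712 circ 0.4865,-0.4725 r0.0681 n225 
[221 179  59  29 511] [249.8552 193.0274]
strip z 0.006802578358237499
((0.6210004091262817, 0.07241858541965485), (0.16999974846839905, 0.08161862194538116), 86.21967315673828)
table z 0.0006204612767510831 0.0005551705973021459
```

View pics/crop1.png

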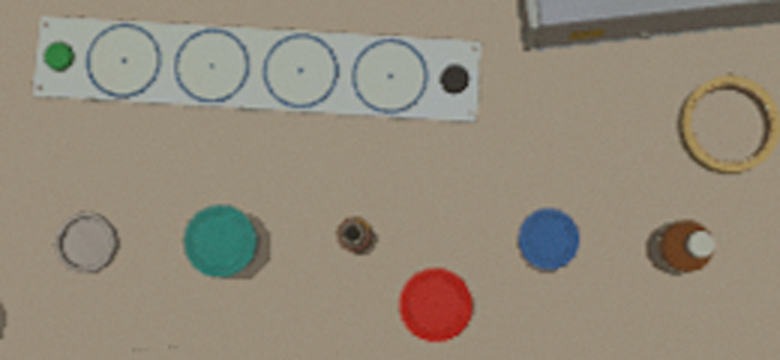

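The crop confirms the choices. The amber bottle with the black bulb at crop (352,233) is the front-row dropper. The teal tub is at (221,241), the blue tub at (548,240), the brown bottle with the white cap at (700,244), and the empty steel dish at (88,242). I'll pin down the two bottles and cross-check the tags.

```bash
python3 - <<'E'
from h import *
from scipy.optimize import least_squares
S={n:np.load(f"/tmp/{n}.npz") for n in("scene","top")}
W={n:cloud(n,S[n]['d']) for n in S}
def ray(n,u,v,z):
    c=env.get_calibration(n);d=c['rotation']@np.linalg.solve(c['mtx'],[u,v,1]);o=np.array(c['origin']);return (o+d*(z-o[2])/d[2])[:2]
for k,(u,v,z) in dict(bulb=(267.3,247.7,.102),browncap=(383.3,251.3,.13),green=(169.3,188.7,.016),black=(301.3,196.3,.016),r1=(191,190,.006),r2=(220.7,192,.006),r3=(250,193.7,.006),r4=(280,195.3,.006)).items(): print(k,ray('top',u,v,z))
for k,(x,y,r,a,b) in dict(dropper=(.448,.018,.017,.015,.055),brown=(.438,-.28,.024,.015,.072),swab=(.447,.142,.031,.015,.065),bur=(.448,-.1645,.026,.012,.048)).items():
    w=W['scene'];m=near(w,x,y,.045)&(w[...,2]>a)&(w[...,2]<b);P=w[m][:,:2]
    f=least_squares(lambda c:np.hypot(P[:,0]-c[0],P[:,1]-c[1])-r,(x+.005,y-.01),loss='soft_l1',f_scale=.002)
    print(k,f.x,len(P),np.abs(f.fun).mean())
    for n in W:
        m=near(W[n],x,y,.03); zz=W[n][m];t=zz[zz[:,2]>np.nanmax(zz[:,2])-.012];print('  ',n,t.mean(0),len(t))
E
```

```text
bulb [0.452  0.0149]
browncap [ 0.4401 -0.2908]
green [0.634  0.3158]
black [ 0.6081 -0.0816]
r1 [0.6315 0.2525]
r2 [0.6247 0.1619]
r3 [0.6189 0.0729]
r4 [ 0.6134 -0.0178]
dropper [0.4522 0.018 ] 106 0.0017292999647814669
   scene [0.4505 0.0211 0.0939] 15
   top [0.4544 0.0177 0.0994] 20
brown [ 0.439  -0.2889] 172 0.0022749327867876037
   scene [ 0.4335 -0.2703  0.0732] 28
   top [ 0.4417 -0.2893  0.1304] 66
swab [0.4471 0.1412] 241 0.001579186002887636
   scene [0.448  0.1406 0.0731] 130
   top [0.4471 0.1422 0.0744] 365
bur [ 0.4483 -0.1646] 33 0.0016503011870251405
   scene [ 0.4459 -0.1608  0.0543] 99
   top [ 0.4495 -0.1656  0.0567] 329
```

```bash
python3 -m creep '[[[2,4,0,0,0,7],[4,8,0,0,0,14],[7,11,0,0,0,21],[10,14,0,0,0,28],[13,17,0,0,0,35]]]' 8.5 40 ; python3 -m creep '[[[2,4,0,0,0,7],[4,8,0,0,0,14],[6,12,0,0,0,21],[8,16,0,0,0,28],[10,20,0,0,0,35]]]'
```

```text
time_s: 0.52
position: [0.2858, -0.3859, 0.2309]
tool_rot: [[0.622, 0.783, -0.0], [0.783, -0.622, 0.001], [0.0, -0.001, -1.0]]
force: [0.6, 0.2, -0.2]
grip_width: 0.997
finger_force: 0.0
time_s: 0.93
position: [0.3787, -0.1993, 0.231]
tool_rot: [[0.06, 0.998, -0.0], [0.998, -0.06, 0.0], [0.0, -0.0, -1.0]]
force: [0.2, -0.2, -0.0]
grip_width: 0.999
finger_force: 0.0
```

```bash
python3 -m creep '[[[1,4,0,0,0,3.7],[2,8,0,0,0,3.7],[3,12,0,0,0,3.7],[4,16,0,0,0,3.7],[5,20,0,0,0,3.7]]]' | head -2; python3 -m creep '[[[0.6,4,0,0,0,0],[0.6,8,0,0,0,0],[0.6,12,0,0,0,0],[0.6,16,0,0,0,0],[0.6,20,0,0,0,0]]]' |head -2; python3 -m creep '[[[0,3.4,-3,0,0,0],[0,6.7,-5,0,0,0],[0,6.7,-9,0,0,0],[0,6.7,-13,0,0,0],[0,6.7,-13,0,0,0]]]'
```

```text
time_s: 1.35
position: [0.4282, 0.0007, 0.2311]
time_s: 1.77
position: [0.4337, 0.2007, 0.231]
time_s: 2.18
position: [0.4276, 0.2641, 0.0929]
tool_rot: [[-0.001, 1.0, -0.016], [1.0, 0.001, -0.005], [-0.005, -0.016, -1.0]]
force: [-1.4, -0.7, -0.4]
grip_width: 0.999
finger_force: 0.0
```

```bash
python3 -m creep '[[[0,0,0,0,0,0],[0,0,0,0,0,0]]]'; python3 - <<'E'
from h import *
print(env.get_state()['joint_pos'],env.get_state()['joint_vel'])
E
```

```text
time_s: 2.35
position: [0.4357, 0.2657, 0.1033]
tool_rot: [[0.001, 1.0, 0.002], [1.0, -0.001, 0.001], [0.001, 0.002, -1.0]]
force: [0.5, -0.7, -0.1]
grip_width: 0.997
finger_force: 0.0
[ 17.7907   7.5175 108.6475  -0.0001  63.695   17.8627] [-0.2769 -1.6463 -1.7209  0.0424 -0.3956 -0.0956]
```

```bash
python3 -m creep '[[[0.6,1,0,0,0,0],[1.1,1.9,0,0,0,0],[1.1,1.9,-3,0,0,0],[1.1,1.9,-6,0,0,0],[1.1,1.9,-6,0,0,0]]]'; python3 -m creep '[[[0,0,-1.5,0,0,0],[0,0,-2.5,0,0,0],[0,0,-3.5,0,0,0],[0,0,-3.5,0,0,0]]]'
```

```text
time_s: 2.77
position: [0.444, 0.2836, 0.0395]
tool_rot: [[0.002, 1.0, -0.004], [1.0, -0.002, -0.001], [-0.001, -0.004, -1.0]]
force: [-1.0, -0.5, -0.4]
grip_width: 0.996
finger_force: 0.0
time_s: 3.1
position: [0.4453, 0.2843, 0.0061]
tool_rot: [[0.001, 1.0, -0.001], [1.0, -0.001, -0.0], [-0.0, -0.001, -1.0]]
force: [-0.8, -0.5, -1.2]
grip_width: 0.995
finger_force: 0.0
```

Now go down the last bit and close.

```bash
python3 -m creep '[[[0,0,-0.3,0,0,0],[0,0,-0.6,0,0,0],[0,0,-0.6,0,0,0],[0,0,-0.6,0,0,0],[0,0,-0.6,0,0,0]]]' 5 40; python3 -m creep '[[[0,0,0,0,0,0],[0,0,0,0,0,0],[0,0,0,0,0,0],[0,0,0,0,0,0]]]';  python3 - <<'E'
from h import *
for n in("scene","top"):
    p,d=env.read_camera(n)
    c=p[190:320,160:330] if n=="scene" else p[170:300,110:280]
    cv2.imwrite(f'/tmp/{n}.png',cv2.resize(c,(400,306) if 1 else 0,interpolation=2))
cv2.imwrite('pics/grip1.png',np.hstack([cv2.imread('/tmp/scene.png'),cv2.imread('/tmp/top.png')])[:,:,::-1])
E
```

```text
time_s: 3.52
position: [0.4463, 0.2849, 0.0015]
tool_rot: [[0.001, 1.0, 0.002], [1.0, -0.001, 0.0], [0.0, 0.002, -1.0]]
force: [-1.0, -0.6, 5.8]
grip_width: 0.686
finger_force: 42.4
time_s: 3.85
position: [0.4463, 0.2849, 0.0015]
tool_rot: [[0.001, 1.0, 0.002], [1.0, -0.001, 0.0], [0.0, 0.002, -1.0]]
force: [-0.9, -1.0, 5.9]
grip_width: 0.686
finger_force: 42.4
```

View pics/grip1.png

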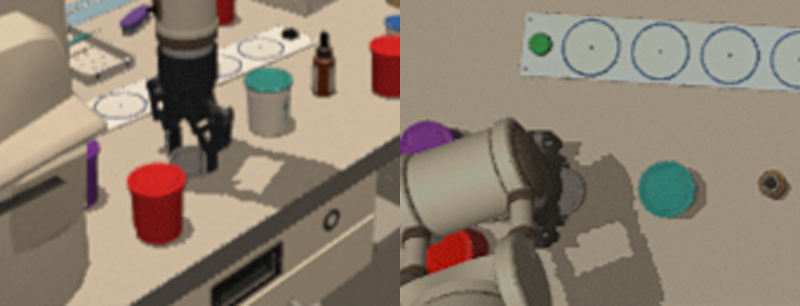

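```bash
python3 -m creep '[[[0,0,2,0,0,0],[0,0,5,0,0,0],[0,0,8,0,0,0],[2,-2,11,0,0,0],[4,-5,11,0,0,0]]]' |sed -n '2p;5,6p'; python3 -m creep '[[[2,-3,0,0,0,0],[4,-6,0,0,0,0],[6,-9,0,0,0,0],[9,-11,0,0,0,0],[11,-13,0,0,0,0]]]'|sed -n '2p;5,6p'; python3 -m creep '[[[1.5,-2.5,0,0,0,0],[2.2,-3.2,0,0,0,0],[2.2,-3.2,0,0,0,0],[2.2,-3.2,0,0,0,0]]]'
```

```text
position: [0.4895, 0.237, 0.1174]
grip_width: 0.682
finger_force: 43.5
position: [0.5973, 0.1027, 0.1106]
grip_width: 0.686
finger_force: 43.5
time_s: 5.12
position: [0.617, 0.073, 0.11]
tool_rot: [[0.001, 1.0, -0.001], [1.0, -0.001, 0.001], [0.001, -0.001, -1.0]]
force: [-0.1, 0.1, -0.9]
grip_width: 0.683
finger_force: 43.5
```

```bash
python3 -m creep '[[[0.1,0,-3,0,0,0],[0.1,0,-6,0,0,0],[0.1,0,-8.5,0,0,0],[0.1,0,-9.5,0,0,0],[0.1,0,-9.5,0,0,0]]]' ; python3 -m creep '[[[0,0,-0.4,0,0,0],[0,0,-0.7,0,0,0],[0,0,-0.7,0,0,0],[0,0,-0.7,0,0,0]]]'
```

```text
time_s: 5.53
position: [0.6148, 0.0742, 0.0121]
tool_rot: [[-0.001, 1.0, -0.007], [1.0, 0.001, 0.001], [0.001, -0.007, -1.0]]
force: [-0.2, 0.4, -1.2]
grip_width: 0.681
finger_force: 43.5
time_s: 5.87
position: [0.6194, 0.0727, 0.0097]
tool_rot: [[0.001, 1.0, 0.002], [1.0, -0.001, -0.0], [-0.0, 0.002, -1.0]]
force: [-0.4, -0.1, -0.9]
grip_width: 0.687
finger_force: 43.5
```

```bash
python3 -m creep '[[[0,0,-0.15,0,0,0],[0,0,-0.25,0,0,0],[0,0,-0.25,0,0,0],[0,0,-0.25,0,0,0]]]'; python3 -m creep '[[[0,0,0,0,0,0],[0,0,0,0,0,0],[0,0,0.3,0,0,0],[0,0,0.3,0,0,0]]]' 8.5; python3 -m creep '[[[0,0,2,0,0,0],[0,0,5,0,0,0],[0,0,9,0,0,0],[0,0,13,0,0,0],[-4,0,14,0,0,0]]]' | head -2;  python3 -m creep '[[[-4,-1,0,0,0,0],[-8,-3,0,0,0,0],[-12,-5,0,0,0,0],[-13,-5.6,0,0,0,0],[-13,-5.6,0,0,0,0]]]'
```

```text
time_s: 6.2
position: [0.6194, 0.0725, 0.0075]
tool_rot: [[0.001, 1.0, 0.002], [1.0, -0.001, -0.0], [-0.0, 0.002, -1.0]]
force: [-2.3, 0.4, 6.4]
grip_width: 0.685
finger_force: 44.2
time_s: 6.53
position: [0.6187, 0.0726, 0.0093]
tool_rot: [[0.001, 1.0, 0.001], [1.0, -0.001, -0.0], [-0.0, 0.001, -1.0]]
force: [-0.8, -0.4, -0.1]
grip_width: 0.996
finger_force: 0.0
time_s: 6.95
position: [0.5883, 0.0713, 0.1587]
time_s: 7.37
position: [0.4452, 0.0158, 0.1481]
tool_rot: [[0.002, 1.0, -0.002], [1.0, -0.002, -0.0], [-0.0, -0.002, -1.0]]
force: [0.1, 0.2, 0.4]
grip_width: 0.996
finger_force: 0.0
```

```bash
python3 -m creep '[[[0.5,0,0,0,0,0],[0.5,0.1,-3,0,0,0],[0.5,0.1,-6,0,0,0],[0.5,0.1,-9,0,0,0],[0.5,0.1,-11.2,0,0,0]]]' ; python3 -m creep '[[[0,0,0,0,0,0],[0,0,0,0,0,0],[0,0,0,0,0,0]]]'
```

```text
time_s: 7.78
position: [0.4541, 0.0182, 0.0348]
tool_rot: [[0.0, 1.0, -0.001], [1.0, -0.0, 0.0], [0.0, -0.001, -1.0]]
force: [-0.4, 0.2, -0.8]
grip_width: 0.992
finger_force: 0.0
time_s: 8.03
position: [0.4554, 0.0175, 0.0382]
tool_rot: [[0.0, 1.0, 0.003], [1.0, -0.0, -0.001], [-0.001, 0.003, -1.0]]
force: [0.3, -0.4, 0.8]
grip_width: 0.992
finger_force: 0.0
```

```bash
python3 -m creep '[[[-0.3,0,-0.1,0,0,0],[-0.3,0,-0.1,0,0,0],[-0.3,0,-0.1,0,0,0]]]' 5 30|sed -n '2p;5,6p'; python3 -m creep '[[[0,0,0,0,0,0],[0,0,0,0,0,0],[0,0,0,0,0,0],[0,0,0,0,0,0],[0,0,0,0,0,0]]]' 2 30; python3 - <<'E'
from h import *
p,W=look("top");q,_=look("scene")
c=cv2.resize(q[160:280,210:370],(400,300),interpolation=2);d=cv2.resize(p[160:280,170:330],(400,300),interpolation=2)
cv2.imwrite('pics/grip2.png',np.hstack([c,d])[:,:,::-1])
E
```

```text
position: [0.4513, 0.0175, 0.0369]
grip_width: 0.6
finger_force: 0.0
time_s: 8.7
position: [0.4511, 0.0174, 0.0365]
tool_rot: [[0.001, 1.0, 0.001], [1.0, -0.001, -0.0], [-0.0, 0.001, -1.0]]
force: [-0.7, -0.3, 6.4]
grip_width: 0.369
finger_force: 29.6
```

View pics/grip2.png

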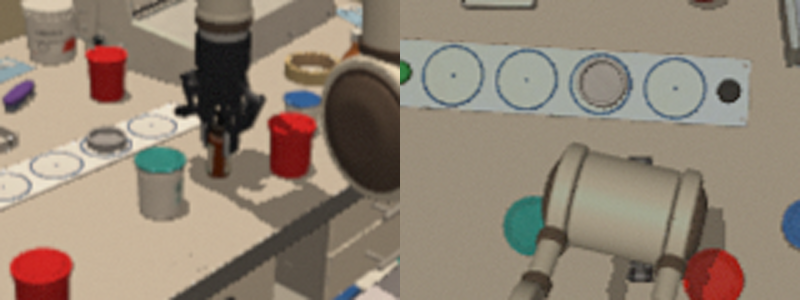

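The left panel shows the pads on the amber body, and the right panel shows the dish at about (602,83), centred in ring 3 at (600,83). Next I lift the bottle and measure the dish.

```bash
python3 -m creep '[[[0,0,1,0,0,0],[0,0,3,0,0,0],[0,0,5,0,0,0],[0,0,7,0,0,0],[0,0,7,0,0,0]]]'; python3 - <<'E'
from h import *
for n in("top","scene"):
    p,W=look(n)
    m=near(W,.6185,.073,.038)&(W[...,2]>.011)&(W[...,2]<.035);P=W[m]
    print(n,circ(P[:,:2]),P.mean(0),len(P))
    m=near(W,.451,.0175,.03)&(W[...,2]>.05)&(W[...,2]<.12)&(p[...,0]>p[...,2]*1.6);P=W[m]
    if n=="scene":
        print(P.min(0),P.max(0),np.percentile(P[:,2],[2,10,50]))
        cv2.imwrite('pics/lift2.png',cv2.resize(p[140:260,210:370],(640,480),interpolation=2)[:,:,::-1])
E
```

```text
time_s: 9.22
position: [0.4531, 0.0171, 0.1098]
tool_rot: [[0.001, 1.0, 0.007], [1.0, -0.001, -0.002], [-0.002, 0.007, -1.0]]
force: [1.3, -0.1, -0.0]
grip_width: 0.367
finger_force: 30.0
top (0.6169095039367676, 0.07559292018413544, 0.03411342576146126) [0.6215 0.0734 0.0172] 259
scene (0.6149641275405884, 0.07286352664232254, 0.03373450040817261) [0.6171 0.0754 0.017 ] 113
[0.436  0.0202 0.076 ] [0.4517 0.0393 0.1187] [0.0766 0.0789 0.0946]
```

View pics/lift2.png

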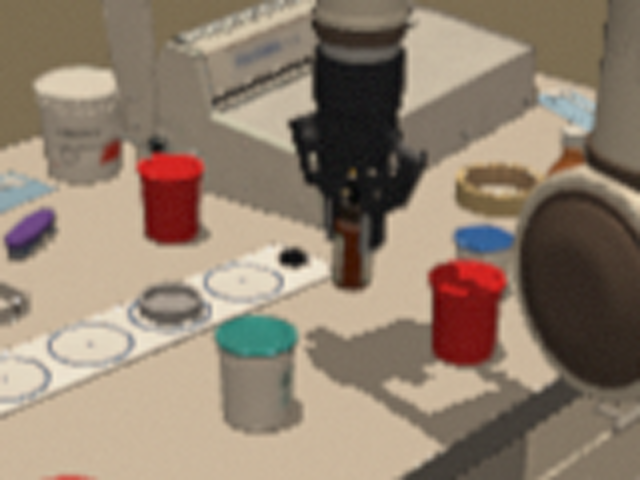

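The bottle hangs upright in the grip at (350,235), and the dish sits inside ring 3 at (170,300).

```bash
python3 -m creep '[[[3,1,0,0,0,0],[7,2,0,0,0,0],[10,3,0,0,0,0],[13,4.5,0,0,0,0],[16,5.6,0,0,0,0]]]'|head -2;  python3 -m creep '[[[0.7,0,0,0,0,0],[0.7,0,0,0,0,0],[0.7,0,0,0,0,0],[0.7,0,0,0,0,0]]]'
```

```text
time_s: 9.73
position: [0.6102, 0.0747, 0.1032]
time_s: 10.07
position: [0.6155, 0.0732, 0.1046]
tool_rot: [[0.001, 1.0, -0.003], [1.0, -0.001, 0.0], [0.0, -0.003, -1.0]]
force: [-0.6, -0.0, -0.3]
grip_width: 0.366
finger_force: 30.2
```

```bash
python3 -m creep '[[[0.2,0,-1,0,0,0],[0.3,0,-2,0,0,0],[0.3,0,-3,0,0,0],[0.3,0,-3,0,0,0],[0.3,0,-3,0,0,0]]]'
```

```text
time_s: 10.48
position: [0.6191, 0.0736, 0.0742]
tool_rot: [[0.001, 1.0, -0.003], [1.0, -0.001, 0.0], [0.0, -0.003, -1.0]]
force: [0.6, -0.6, -0.8]
grip_width: 0.365
finger_force: 30.2
```

```bash
python3 -m creep '[[[0,0,-0.7,0,0,0],[0,0,-1.4,0,0,0],[0,0,-2,0,0,0],[0,0,-2.2,0,0,0],[0,0,-2.2,0,0,0]]]'; python3 -m creep '[[[0,0,-0.2,0,0,0],[0,0,-0.4,0,0,0],[0,0,-0.4,0,0,0],[0,0,-0.4,0,0,0]]]'
```

```text
time_s: 10.9
position: [0.6196, 0.0737, 0.0526]
tool_rot: [[0.001, 1.0, -0.002], [1.0, -0.001, 0.0], [0.0, -0.002, -1.0]]
force: [0.1, 0.2, -0.9]
grip_width: 0.365
finger_force: 30.2
time_s: 11.23
position: [0.6205, 0.0736, 0.0499]
tool_rot: [[0.001, 1.0, 0.0], [1.0, -0.001, 0.0], [0.0, 0.0, -1.0]]
force: [0.4, 0.6, -1.3]
grip_width: 0.367
finger_force: 30.2
```

```bash
python3 -m creep '[[[-0.1,0,-0.15,0,0,0],[-0.1,0,-0.25,0,0,0],[-0.1,0,-0.25,0,0,0],[-0.1,0,-0.25,0,0,0]]]'
```

```text
time_s: 11.57
position: [0.6196, 0.0736, 0.0476]
tool_rot: [[0.001, 1.0, 0.0], [1.0, -0.001, 0.0], [0.0, 0.0, -1.0]]
force: [0.0, 0.5, 1.4]
grip_width: 0.364
finger_force: 30.3
```

Contact at the expected height. I release, lift straight up and go towards the blue tub.

```bash
python3 -m creep '[[[0,0,0,0,0,0],[0,0,0,0,0,0],[0,0,0,0,0,0],[0,0,0,0,0,0],[0,0,0,0,0,0]]]' 8.5 | sed -n '2p;4,6p'; python3 -m creep '[[[0,0,2,0,0,0],[0,0,5,0,0,0],[0,0,9,0,0,0],[0,0,12,0,0,0],[0,0,12,0,0,0]]]'|head -2; python3 -m creep '[[[-4,-2,0,0,0,0],[-7,-5,0,0,0,0],[-10,-8,0,0,0,0],[-12,-11,0,0,0,0],[-14,-14,0,0,0,0]]]'|head -2;python3 -m creep '[[[-1.5,-3.5,0,0,0,0],[-3,-7,0,0,0,0],[-3,-9.5,-3,0,0,0],[-3,-9.5,-5,0,0,0],[-3,-9.5,-5,0,0,0]]]'; python3 - <<'E'
from h import *
for n in("top","scene"):
    p,W=look(n)
    for a,b in((.012,.028),(.09,.12)):
        m=near(W,.6185,.073,.036)&(W[...,2]>a)&(W[...,2]<b);P=W[m];print(n,a,circ(P[:,:2]),P.mean(0),len(P))
    np.save(f'/tmp/{n}p.npy',p)
a=np.load('/tmp/topp.npy')[160:280,170:330];b=np.load('/tmp/scenep.npy')[140:260,190:350]
cv2.imwrite('pics/drop3.png',np.hstack([cv2.resize(c,(400,300),interpolation=2) for c in(b,a)])[:,:,::-1])
E
```

```text
position: [0.6194, 0.0736, 0.0472]
force: [-1.3, -0.5, 0.9]
grip_width: 0.996
finger_force: 0.0
time_s: 12.4
position: [0.6241, 0.0734, 0.176]
time_s: 12.82
position: [0.4776, -0.0673, 0.1669]
time_s: 13.23
position: [0.4463, -0.1609, 0.1133]
tool_rot: [[0.004, 1.0, -0.006], [1.0, -0.004, 0.004], [0.004, -0.006, -1.0]]
force: [-0.6, 0.6, -0.9]
grip_width: 0.996
finger_force: 0.0
top 0.012 (0.6210860013961792, 0.07039099931716919, 0.031762391328811646) [0.615  0.0696 0.0196] 138
top 0.09 (0.6234407424926758, 0.071910060942173, 0.01019649114459753) [0.621  0.0724 0.104 ] 31
scene 0.012 (0.6153466701507568, 0.07593758404254913, 0.030997958034276962) [0.6087 0.0826 0.0191] 95
scene 0.09 (0.6164305210113525, 0.08043228089809418, 0.010526935569941998) [0.6164 0.0788 0.1009] 23
```

View pics/drop3.png

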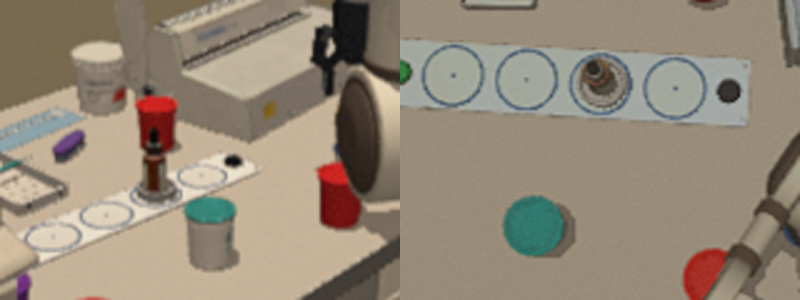

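The dropper stands upright in the dish at right panel (600,80), within a few mm of the dish centre. On to the blue tub.

```bash
python3 -m creep '[[[0.1,-0.2,0,0,0,0],[0.1,-0.2,-2,0,0,0],[0.1,-0.2,-5,0,0,0],[0.1,-0.2,-8,0,0,0],[0.1,-0.2,-8.2,0,0,0]]]'|head -2; python3 -m creep '[[[0,0,0,0,0,0],[0,0,0,0,0,0],[0,0,0,0,0,0]]]'
```

```text
time_s: 13.75
position: [0.4481, -0.161, 0.032]
time_s: 14.0
position: [0.4524, -0.1644, 0.0378]
tool_rot: [[0.0, 1.0, 0.004], [1.0, -0.0, -0.003], [-0.003, 0.004, -1.0]]
force: [-0.9, 0.5, -0.0]
grip_width: 0.999
finger_force: 0.0
```

```bash
python3 -m creep '[[[-0.4,0,-0.3,0,0,0],[-0.4,0,-0.6,0,0,0],[-0.4,0,-0.6,0,0,0]]]'|head -2; python3 -m creep '[[[0,0,0,0,0,0],[0,0,0,0,0,0],[0,0,0,0,0,0],[0,0,0,0,0,0]]]' 4.5 40;python3 -m creep '[[[0,0,2,0,0,0],[0,0,5,0,0,0],[0,0,8,0,0,0],[0,0,9,0,0,0],[0,0,9,0,0,0]]]'; python3 - <<'E'
from h import *
p,W=look("scene")
cv2.imwrite('pics/bur4.png',cv2.resize(p[120:240,260:420],(560,420),interpolation=2)[:,:,::-1])
E
```

```text
time_s: 14.25
position: [0.4462, -0.1634, 0.0294]
time_s: 14.58
position: [0.4466, -0.1637, 0.0298]
tool_rot: [[0.001, 1.0, 0.0], [1.0, -0.001, -0.0], [-0.0, 0.0, -1.0]]
force: [-1.6, 0.1, 4.6]
grip_width: 0.656
finger_force: 41.4
time_s: 15.0
position: [0.4484, -0.1647, 0.1222]
tool_rot: [[0.001, 1.0, 0.005], [1.0, -0.001, -0.004], [-0.004, 0.005, -1.0]]
force: [0.7, 0.2, -1.2]
grip_width: 0.654
finger_force: 42.5
```

View pics/bur4.png

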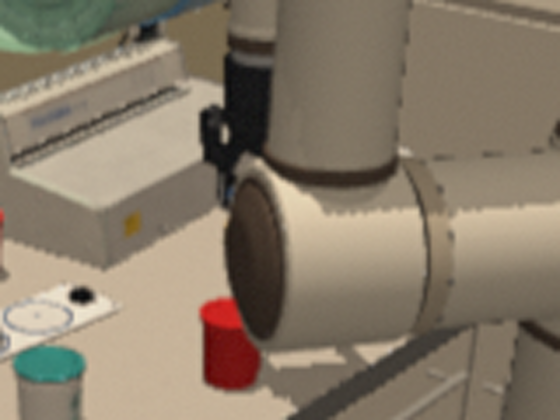

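The arm hides the blue tub here (a sliver of blue shows at (228,190)), but the width fits the lid. I carry it along x≈0.45, clear of the dropper, to ring 1.

```bash
python3 -m creep '[[[0,3,2,0,0,0],[0,7,2.5,0,0,0],[0,11,2.5,0,0,0],[0,15,2.5,0,0,0],[0,19,2.5,0,0,0]]]'|head -2; python3 -m creep '[[[0,4,0,0,0,0],[0,8,0,0,0,0],[2,11,0,0,0,0],[4,14,0,0,0,0],[6,17,0,0,0,0]]]'|head -2; python3 -m creep '[[[2.5,2,0,0,0,0],[5,4,0,0,0,0],[8,4.5,0,0,0,0],[11,4.8,0,0,0,0],[11.5,4.8,0,0,0,0]]]'|head -2; python3 -m creep '[[[0,0,0,0,0,0],[0,0,0,0,0,0],[0,0,0,0,0,0]]]'
```

```text
time_s: 15.47
position: [0.4446, 0.0285, 0.142]
time_s: 15.88
position: [0.5051, 0.1984, 0.1413]
time_s: 16.3
position: [0.6234, 0.2446, 0.1402]
time_s: 16.55
position: [0.6197, 0.2443, 0.1428]
tool_rot: [[0.001, 1.0, -0.003], [1.0, -0.001, -0.001], [-0.001, -0.003, -1.0]]
force: [-0.5, -0.3, -0.1]
grip_width: 0.655
finger_force: 42.8
```

```bash
python3 -m creep '[[[0.5,0.4,-2,0,0,0],[1,0.9,-5,0,0,0],[1,0.9,-8,0,0,0],[1,0.9,-9.5,0,0,0],[1,0.9,-9.5,0,0,0]]]'|head -2; python3 -m creep '[[[0,0,-0.2,0,0,0],[0,0,-0.4,0,0,0],[0,0,-0.4,0,0,0],[0,0,-0.4,0,0,0]]]'; python3 - <<'E'
from h import *
p,W=look("top");q,_=look("scene")
c=cv2.resize(q[170:260,160:280],(400,300),interpolation=2);d=cv2.resize(p[150:240,140:260],(400,300),interpolation=2)
cv2.imwrite('pics/bur5.png',np.hstack([c,d])[:,:,::-1])
E
```

```text
time_s: 16.97
position: [0.6268, 0.2527, 0.0443]
time_s: 17.3
position: [0.6326, 0.2538, 0.0473]
tool_rot: [[0.001, 1.0, 0.003], [1.0, -0.001, 0.001], [0.001, 0.003, -1.0]]
force: [-0.0, -0.5, -0.2]
grip_width: 0.656
finger_force: 42.8
```

View pics/bur5.png

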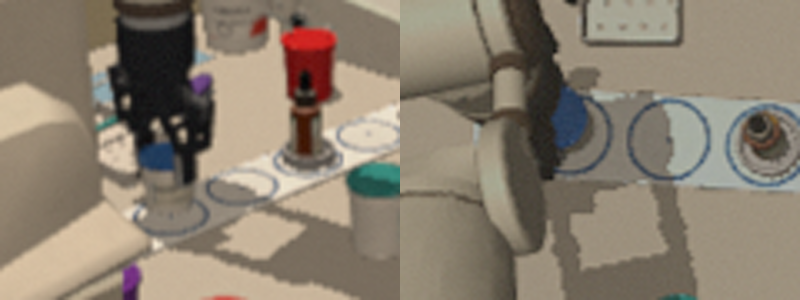

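The blue tub is upright just above ring 1 (left panel, ring at (172,212)). I lower it.

```bash
python3 -m creep '[[[-0.2,-0.1,-0.4,0,0,0],[-0.2,-0.1,-0.7,0,0,0],[-0.2,-0.1,-0.9,0,0,0],[-0.2,-0.1,-0.9,0,0,0],[-0.2,-0.1,-0.9,0,0,0]]]'; python3 -m creep '[[[0,0,-0.1,0,0,0],[0,0,-0.2,0,0,0],[0,0,-0.2,0,0,0],[0,0,-0.2,0,0,0]]]'
```

```text
time_s: 17.82
position: [0.6293, 0.2526, 0.036]
tool_rot: [[0.001, 1.0, -0.0], [1.0, -0.001, -0.0], [-0.0, -0.0, -1.0]]
force: [0.4, 0.1, -0.5]
grip_width: 0.653
finger_force: 42.8
time_s: 18.15
position: [0.6296, 0.2528, 0.0358]
tool_rot: [[0.001, 1.0, -0.0], [1.0, -0.001, 0.0], [0.0, -0.0, -1.0]]
force: [-3.5, -0.5, 7.9]
grip_width: 0.658
finger_force: 43.5
```

```bash
python3 -m creep '[[[0,0,0,0,0,0],[0,0,0,0,0,0],[0,0,0.3,0,0,0]]]' 8.5 | tail -3; python3 -m creep '[[[0,0,2,0,0,0],[0,0,5,0,0,0],[-2,-1,8,0,0,0],[-5,-2,9,0,0,0],[-8,-4,9,0,0,0]]]'|head -2; python3 -m creep '[[[-3,-2,0,0,0,0],[-6,-4,0,0,0,0],[-9,-6,0,0,0,0],[-10.3,-7.1,0,0,0,0],[-10.3,-7.1,0,0,0,0]]]'|head -2;python3 -m creep '[[[0,0,0,0,0,0],[0,0,0,0,0,0],[0,0,0,0,0,0]]]'
```

```text
force: [0.3, -0.5, -0.8]
grip_width: 0.994
finger_force: 0.0
time_s: 18.82
position: [0.5516, 0.2137, 0.1317]
time_s: 19.23
position: [0.4434, 0.1402, 0.1266]
time_s: 19.48
position: [0.4475, 0.142, 0.1276]
tool_rot: [[0.0, 1.0, 0.001], [1.0, -0.0, 0.0], [0.0, 0.001, -1.0]]
force: [-0.0, 0.3, -0.2]
grip_width: 0.991
finger_force: 0.0
```

```bash
python3 -m creep '[[[0,0,-2,0,0,0],[0,0,-4,0,0,0],[0,0,-6,0,0,0],[0,0,-8,0,0,0],[0,0,-8,0,0,0]]]'|sed -n '2p;4p'; python3 -m creep '[[[0,0,0,0,0,0],[0,0,0,0,0,0],[0,0,0,0,0,0],[0,0,0,0,0,0],[0,0,0,0,0,0]]]' 5.5 40;python3 -m creep '[[[0,0,2,0,0,0],[0,0,4,0,0,0],[0,0,6,0,0,0],[0,0,8,0,0,0],[0,0,8,0,0,0]]]'
```

```text
position: [0.4438, 0.1418, 0.0436]
force: [-1.4, -0.2, -0.6]
time_s: 20.32
position: [0.4475, 0.1417, 0.0484]
tool_rot: [[0.001, 1.0, 0.002], [1.0, -0.001, 0.0], [0.0, 0.002, -1.0]]
force: [-0.6, 0.4, 2.4]
grip_width: 0.775
finger_force: 44.6
time_s: 20.73
position: [0.4496, 0.1418, 0.1319]
tool_rot: [[0.001, 1.0, 0.009], [1.0, -0.001, 0.0], [0.0, 0.009, -1.0]]
force: [1.1, -0.3, 0.2]
grip_width: 0.772
finger_force: 44.9
```

```bash
python3 -m creep '[[[3,0.5,0,0,0,0],[7,1,0,0,0,0],[11,1.5,0,0,0,0],[15,2,0,0,0,0],[17.6,2,0,0,0,0]]]'|head -2; python3 -m creep '[[[0,0,0,0,0,0],[0,0,0,0,0,0],[0,0,0,0,0,0]]]'
```

```text
time_s: 21.15
position: [0.6251, 0.1621, 0.1263]
time_s: 21.4
position: [0.6212, 0.1616, 0.1261]
tool_rot: [[0.001, 1.0, -0.002], [1.0, -0.001, -0.0], [-0.0, -0.002, -1.0]]
force: [-0.7, 0.6, -0.9]
grip_width: 0.77
finger_force: 45.0
```

Contact is expected at about z 0.0545.

```bash
python3 -m creep '[[[0.3,0,-2,0,0,0],[0.3,0,-4,0,0,0],[0.3,0,-5.5,0,0,0],[0.3,0,-6.5,0,0,0],[0.3,0,-6.5,0,0,0]]]'|head -2; python3 -m creep '[[[0,0,0,0,0,0],[0,0,-0.2,0,0,0],[0,0,-0.3,0,0,0],[0,0,-0.3,0,0,0]]]'
```

```text
time_s: 21.82
position: [0.6223, 0.1616, 0.0595]
time_s: 22.15
position: [0.6259, 0.1617, 0.0602]
tool_rot: [[0.001, 1.0, 0.001], [1.0, -0.001, 0.0], [0.0, 0.001, -1.0]]
force: [-0.2, 0.4, -0.6]
grip_width: 0.772
finger_force: 45.0
```

```bash
python3 -m creep '[[[0,0,-0.3,0,0,0],[0,0,-0.5,0,0,0],[0,0,-0.5,0,0,0],[0,0,-0.5,0,0,0]]]'|sed -n '2p;4p';  python3 -m creep '[[[0,0,-0.1,0,0,0],[0,0,-0.15,0,0,0],[0,0,-0.15,0,0,0],[0,0,-0.15,0,0,0]]]'
```

```text
position: [0.6257, 0.1616, 0.0545]
force: [1.1, -0.1, 0.5]
time_s: 22.82
position: [0.6258, 0.1617, 0.0544]
tool_rot: [[0.001, 1.0, 0.001], [1.0, -0.001, 0.0], [0.0, 0.001, -1.0]]
force: [-4.4, 0.0, 8.7]
grip_width: 0.77
finger_force: 45.6
```

```bash
python3 -m creep '[[[0,0,0,0,0,0],[0,0,0,0,0,0],[0,0,0.3,0,0,0]]]' 8.5 | tail -3; python3 -m creep '[[[0,0,2,0,0,0],[0,0,6,0,0,0],[0,0,10,0,0,0],[-2,-2,13,0,0,0],[-4,-5,14,0,0,0]]]'|head -2; python3 -m creep '[[[-2,-3,0,0,0,0],[-4,-6,0,0,0,0],[-6,-9,0,0,0,0],[-8,-12,0,0,0,0],[-10,-15,0,0,0,0]]]'|head -2;python3 -m creep '[[[-2,-3,0,0,0,0],[-4,-6,0,0,0,0],[-4.5,-9,0,0,0,0],[-4.5,-12,0,0,0,0],[-4.5,-14,0,0,0,0]]]'; python3 - <<'E'
from h import *
p,W=look("top");q,_=look("scene")
c=cv2.resize(q[150:240,140:260],(400,300),interpolation=2);d=cv2.resize(p[160:280,160:320],(400,300),interpolation=2)
cv2.imwrite('pics/strip6.png',np.hstack([c,d])[:,:,::-1])
for k,(x,y,z) in dict(bur=(.630,.2525,.05),swab=(.625,.162,.07)).items():
    for n,w in(("top",W),("scene",_)):
        P=w[near(w,x,y,.045)&(w[...,2]>z)];print(k,n,P.mean(0),circ(P[:,:2]))
P=W[near(W,.44,-.285,.03)&(W[...,2]>.1)];print(P.mean(0),circ(P[:,:2]),len(P))
E
```

```text
force: [0.6, -0.7, -0.3]
grip_width: 0.997
finger_force: 0.0
time_s: 23.48
position: [0.5883, 0.1128, 0.2023]
time_s: 23.9
position: [0.4842, -0.0394, 0.1958]
time_s: 24.32
position: [0.4398, -0.1808, 0.1961]
tool_rot: [[0.003, 1.0, 0.001], [1.0, -0.003, -0.001], [-0.001, 0.001, -1.0]]
force: [0.6, 0.3, 0.5]
grip_width: 0.994
finger_force: 0.0
bur top [0.6325 0.2501 0.063 ] (0.6324524283409119, 0.2504306435585022, 0.02954113483428955)
bur scene [0.626  0.2547 0.0602] (0.6285567283630371, 0.25209638476371765, 0.03164983540773392)
swab top [0.6265 0.161  0.0805] (0.6267452239990234, 0.1612146645784378, 0.034547045826911926)
swab scene [0.6204 0.1661 0.0786] (0.6214467883110046, 0.16267162561416626, 0.036031752824783325)
[nan nan nan] (0.0, 0.0, 0.0) 0<stdin>:8: RuntimeWarning: Mean of empty slice.
  ret = um.true_divide(
```

View pics/strip6.png

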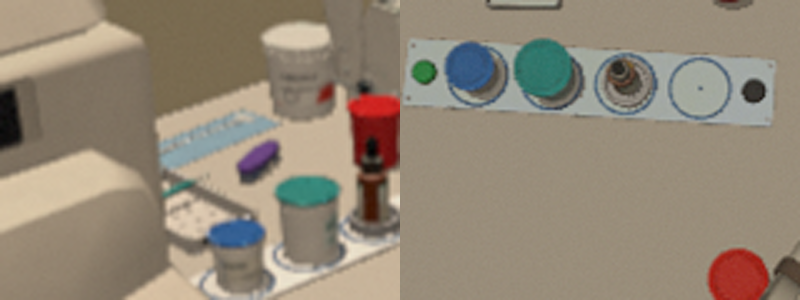

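The blue and teal tubs stand in rings 1 and 2 (right panel (472,68) and (545,68)), and the dropper in ring 3. The brown bottle is last, gripped by its cap.

```bash
python3 -m creep '[[[0,-4,0,0,0,0],[0,-8,0,0,0,0],[0,-10.5,0,0,0,0],[0,-10.5,0,0,0,0],[0,-10.5,0,0,0,0]]]'|head -2; python3 -m creep '[[[0,0,0,0,0,0],[0,0,-2,0,0,0],[0,0,-4,0,0,0],[0,0,-4,0,0,0],[0,0,-4,0,0,0]]]'
```

```text
time_s: 24.83
position: [0.4403, -0.2833, 0.1955]
time_s: 25.25
position: [0.44, -0.2813, 0.155]
tool_rot: [[-0.001, 1.0, -0.002], [1.0, 0.001, 0.002], [0.002, -0.002, -1.0]]
force: [-0.4, 0.1, -0.5]
grip_width: 0.999
finger_force: 0.0
```

```bash
python3 -m creep '[[[0,-0.7,0,0,0,0],[0,-0.7,-2,0,0,0],[0,-0.7,-4,0,0,0],[0,-0.7,-5.3,0,0,0],[0,-0.7,-5.3,0,0,0]]]'|head -2; python3 -m creep '[[[0,0,0,0,0,0],[0,0,0,0,0,0],[0,0,0,0,0,0],[0,0,0,0,0,0]]]' 5 40;  python3 - <<'E'
from h import *
p,W=look("top");q,V=look("scene")
c=cv2.resize(q[120:240,290:410],(400,400),interpolation=2);d=cv2.resize(p[190:300,310:420],(400,400),interpolation=2)
cv2.imwrite('pics/brown7.png',np.hstack([c,d])[:,:,::-1])
E
```

```text
time_s: 25.67
position: [0.4396, -0.2896, 0.1013]
time_s: 26.0
position: [0.4412, -0.2912, 0.1043]
tool_rot: [[0.001, 1.0, 0.002], [1.0, -0.001, -0.002], [-0.002, 0.002, -1.0]]
force: [-0.7, 0.4, 0.5]
grip_width: 0.583
finger_force: 0.0
```

View pics/brown7.png

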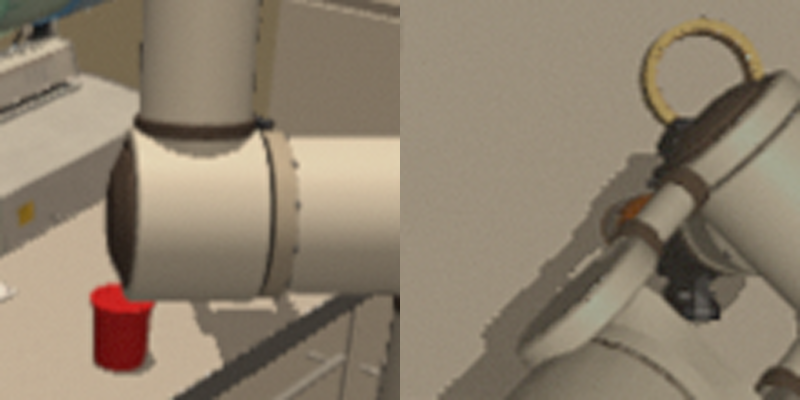

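The arm hides the bottle in both views, apart from a bit of amber at right panel (632,210), between the fingers. I close on the cap and use the width as the check.

```bash
python3 -m creep '[[[0,0,-0.2,0,0,0],[0,0,-0.2,0,0,0],[0,0,-0.2,0,0,0],[0,0,-0.2,0,0,0],[0,0,-0.2,0,0,0]]]' 0.8 50; python3 -m creep '[[[0,0,0,0,0,0],[0,0,0,0,0,0],[0,0,0,0,0,0]]]'
```

```text
time_s: 26.52
position: [0.4403, -0.2903, 0.1008]
tool_rot: [[0.001, 1.0, -0.0], [1.0, -0.001, 0.0], [0.0, -0.0, -1.0]]
force: [-0.8, 0.6, 1.2]
grip_width: 0.248
finger_force: 48.8
time_s: 26.77
position: [0.4403, -0.2904, 0.1008]
tool_rot: [[0.001, 1.0, -0.0], [1.0, -0.001, 0.0], [0.0, -0.0, -1.0]]
force: [-1.3, 0.3, 1.2]
grip_width: 0.251
finger_force: 48.9
```

```bash
python3 -m creep '[[[0,0,1,0,0,0],[0,0,3,0,0,0],[0,0,5,0,0,0],[0,0,6,0,0,0],[0,0,6,0,0,0]]]'; python3 -m creep '[[[0,3,0,0,0,0],[0,6,0,0,0,0],[0,9,0,0,0,0],[2,12,0,0,0,0],[4,15,0,0,0,0]]]' | tail -5
```

```text
time_s: 27.18
position: [0.4418, -0.2917, 0.1638]
tool_rot: [[0.001, 1.0, 0.004], [1.0, -0.001, -0.004], [-0.004, 0.004, -1.0]]
force: [0.8, 0.2, -1.9]
grip_width: 0.248
finger_force: 49.3
position: [0.4795, -0.1386, 0.1594]
tool_rot: [[0.002, 1.0, -0.002], [1.0, -0.002, 0.001], [0.001, -0.002, -1.0]]
force: [1.2, -0.3, -3.2]
grip_width: 0.256
finger_force: 49.6
```

```bash
python3 -m creep '[[[2.5,2.5,0,0,0,0],[5,5,0,0,0,0],[8,8,0,0,0,0],[10.5,10.5,0,0,0,0],[12.8,12,0,0,0,0]]]'|head -2; python3 -m creep '[[[0,0,0,0,0,0],[0,0,0,0,0,0],[0,0,0,0,0,0],[0,0,0,0,0,0]]]'; python3 - <<'E'
from h import *
p,W=look("top");q,V=look("scene")
c=cv2.resize(q[120:240,230:350],(400,400),interpolation=2);d=cv2.resize(p[150:260,210:320],(400,400),interpolation=2)
cv2.imwrite('pics/brown8.png',np.hstack([c,d])[:,:,::-1])
E
```

```text
time_s: 28.02
position: [0.6088, -0.017, 0.1591]
time_s: 28.35
position: [0.6073, -0.021, 0.16]
tool_rot: [[0.002, 1.0, -0.002], [1.0, -0.002, 0.0], [0.0, -0.002, -1.0]]
force: [0.3, -0.5, -2.3]
grip_width: 0.254
finger_force: 49.9
```

View pics/brown8.png

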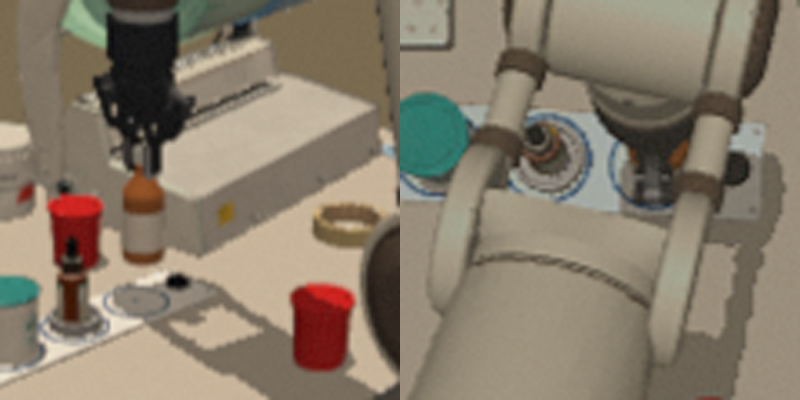

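The bottle hangs upright over ring 4 (left panel, bottle (143,220), ring (138,298)). I lower it; contact is expected near z 0.107.

```bash
python3 -m creep '[[[0.4,0.2,-1,0,0,0],[0.4,0.2,-2.5,0,0,0],[0.4,0.2,-4,0,0,0],[0.4,0.2,-4.6,0,0,0],[0.4,0.2,-4.6,0,0,0]]]'|head -2; python3 -m creep '[[[0,0,0,0,0,0],[0,0,0,0,0,0],[0,0,-0.2,0,0,0],[0,0,-0.2,0,0,0],[0,0,-0.2,0,0,0]]]'
```

```text
time_s: 28.87
position: [0.6106, -0.0182, 0.1122]
time_s: 29.28
position: [0.6127, -0.0184, 0.1133]
tool_rot: [[0.001, 1.0, 0.001], [1.0, -0.001, -0.0], [-0.0, 0.001, -1.0]]
force: [0.3, -0.6, -2.8]
grip_width: 0.251
finger_force: 49.8
```

```bash
python3 -m creep '[[[0,0,-0.2,0,0,0],[0,0,-0.4,0,0,0],[0,0,-0.5,0,0,0],[0,0,-0.5,0,0,0],[0,0,-0.5,0,0,0]]]'|sed -n '2p;4p';python3 -m creep '[[[0,0,-0.1,0,0,0],[0,0,-0.2,0,0,0],[0,0,-0.2,0,0,0],[0,0,-0.2,0,0,0]]]'
```

```text
position: [0.6123, -0.0183, 0.1076]
force: [0.4, 0.5, -1.6]
time_s: 30.03
position: [0.613, -0.0185, 0.1068]
tool_rot: [[0.001, 1.0, 0.001], [1.0, -0.001, -0.0], [-0.0, 0.001, -1.0]]
force: [-1.0, 0.3, 4.1]
grip_width: 0.255
finger_force: 50.5
```

Contact. I release, back away, and make the final check.

```bash
python3 -m creep '[[[0,0,0,0,0,0],[0,0,0,0,0,0],[0,0,0,0,0,0],[0,0,0,0,0,0]]]' 6 | tail -3; python3 -m creep '[[[0,0,2,0,0,0],[0,0,5,0,0,0],[0,0,9,0,0,0],[-2,0,12,0,0,0],[-5,0,12,0,0,0]]]'|head -2; python3 -m creep '[[[-4,-2,0,0,0,0],[-8,-4,0,0,0,0],[-12,-6,0,0,0,0],[-14,-8,0,0,0,0],[-14,-11,0,0,0,0]]]'|head -2;python3 -m creep '[[[0,-3,0,0,0,0],[0,-6,0,0,0,0],[0,-9,0,0,0,0],[0,-9,0,0,0,0],[0,-9,0,0,0,0]]]'; python3 - <<'E'
from h import *
p,W=look("top");q,V=look("scene")
c=cv2.resize(q[140:260,180:340],(400,300),interpolation=2);d=cv2.resize(p[130:250,160:320],(400,300),interpolation=2)
cv2.imwrite('pics/final9.png',np.hstack([c,d])[:,:,::-1])
for k,(x,y,a,b) in dict(cap=(.612,-.018,.125,.15),body=(.612,-.018,.02,.08),dish=(.6185,.073,.012,.028),bulb=(.6185,.073,.09,.12)).items():
    for n,w in(("top",W),("scene",V)):
        P=w[near(w,x,y,.04)&(w[...,2]>a)&(w[...,2]<b)];print(k,n,P.mean(0),circ(P[:,:2]),len(P))
E
```

```text
force: [-0.3, -0.5, -0.2]
grip_width: 0.701
finger_force: 0.0
time_s: 30.78
position: [0.5671, -0.0196, 0.234]
time_s: 31.2
position: [0.4179, -0.1271, 0.2246]
time_s: 31.62
position: [0.4222, -0.2194, 0.2257]
tool_rot: [[0.003, 1.0, -0.0], [1.0, -0.003, 0.0], [0.0, -0.0, -1.0]]
force: [0.3, 0.1, 0.2]
grip_width: 0.703
finger_force: 0.0
cap top [ 0.6132 -0.0188  0.1362] (0.6140860915184021, -0.018404148519039154, 0.011215905658900738) 60
cap scene [ 0.6075 -0.0123  0.1318] (0.6096682548522949, -0.013419153168797493, 0.012141045182943344) 30
body top [ 0.5964 -0.0217  0.0533] (0.6130026578903198, -0.01892840676009655, 0.024411125108599663) 59
body scene [ 0.5995 -0.0035  0.0507] (0.6065956354141235, -0.010518166236579418, 0.023282859474420547) 189
dish top [0.6148 0.0692 0.0197] (0.6240122318267822, 0.07117599248886108, 0.032561592757701874) 140
dish scene [0.6083 0.082  0.0192] (0.6145164966583252, 0.07478420436382294, 0.03196553513407707) 97
bulb top [0.6208 0.0726 0.1045] (0.6227877736091614, 0.0724438726902008, 0.009489414282143116) 30
bulb scene [0.6159 0.079  0.1017] (0.6164838075637817, 0.07952625304460526, 0.007374767679721117) 22
```

View pics/final9.png

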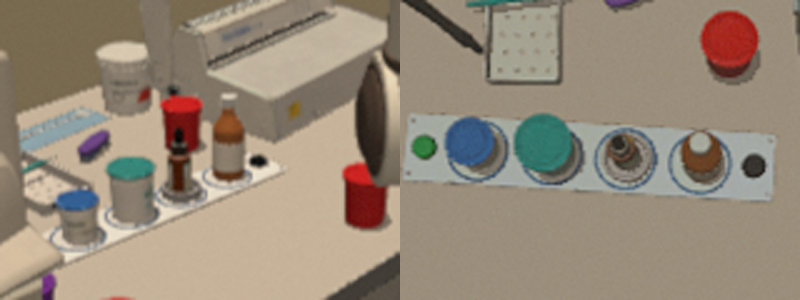

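All four containers stand upright on their rings in the right order, with the dropper in the dish, and the robot is clear.

```bash
python3 -m creep '[[[0,0,0,0,0,0],[0,0,0,0,0,0],[0,0,0,0,0,0]]]'|head -2; python3 -c "
from rig import env
print(env.finish_job())"
```

```text
time_s: 31.97
position: [0.4226, -0.2176, 0.2258]
the job is handed in; nothing more can be done
None
```

I handed in the job at 32 s: from the green tag, the blue-lid tub, teal-lid tub, dropper in its drip dish and brown bottle each stand upright on their rings, and the tape roll and marker were left alone; no score came back, but my last camera check showed everything in place.

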